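Ease a filter cassette home onto its hidden seal

ROBOT

A 6-joint arm with a two-finger parallel gripper is mounted at the origin on the work surface. World frame = base frame: x ahead of the robot, y to its left, z up, the work surface at z = 0. Lengths are in m, angles in rad, forces in N, time in s.
With the tool pointing down it reaches from about 0.3 to 0.875 m from the base axis. Payload 6.4 kg.
Tool frame: the origin (TCP) lies midway between the tips of the shut fingers; the grasp point (between the pads) lies 19 mm behind it (ctrl.hold_point_z is the distance from the TCP to the grasp point, in m); z points along the fingers, y is the line along which they close (so a half turn about z gives the same grasp; the last joint's range is limited). The gripper opens to 85 mm and grips with 20 to 120 N. Pads are 22 mm wide; open, the fingers measure 114 mm over their backs; the gripper's body (76 mm by 85 mm) begins 54 mm behind the grasp point. The pads swing forward as they close: fully open they stand 13 mm farther back than shut.
Start: joints at [-1.374, 0.181, 1.607, -0, 1.354, -0.206], TCP at [0.225, -0.529, 0.207] pointing down, gripper open.
Joint ranges: [-2.99, 2.99], [-0.89, 2.07], [0.3, 2.58], [-1.14, 4.28], [0, 2.63], [-3.12, 3.12]. Speed limits (rad/s): [2.57, 2.57, 3.01, 3.14, 3.14, 3.14].

INTERFACE

Orientations are given as a unit quaternion [w, x, y, z].
In Python, from bench import ctrl gives the robot as it stands.
- The arm moves only by the tool carry_out, never from a script. Its argument "plan" is text: rows parted by semicolons, each of 6 numbers parted by spaces: the shift along the tool's x, y, z as a fraction of full scale, then the turn, a rotation vector about the tool's x, y, z as a fraction of full scale. A call has exactly 8 rows; each row shifts and turns the commanded pose from where the row before left it, along the tool's axes as they then stand; what a row does not reach is not made up. Full scale, the value 1, is 40 mm for a shift and 0.1 rad for a turn. A row lasts 1/12 s, in which the tool goes at most 41.7 mm and 7.16 degrees, less where a joint would pass 70% of its speed; a pose out of reach is approached as far as the arm can. A call with a number of a shift or a turn outside -1 to 1 is refused whole. A call with a gripper value outside its range is refused whole. "claw" is the gripper's target within -1 to 1 (shut at 1, half-way at 0, fully open at -1), set as the call begins (left out, the last holds). The fingers move at their own pace and stop on an object; the grip force is fixed at half the most. Time passes only in rows, so rows that do not move let the fingers close, or fill a call up. It gives the time, the measured TCP pose, the force, the opening and the grip force at its end, in the units of the state.
- ctrl.get_obs(): the state, without advancing time (a new reading comes with each control period).
- ctrl.camera(name): name is "scene" or "top" or "wrist"; returns a dict with "pixels" (400x640x3 uint8, red, green, blue), "mtx" (3x3 intrinsics, pixels), "R" (3x3) and "t" (3): a world point X has camera coordinates R X + t. Camera axes: x right, y down, z forward; pixel columns grow to the right and rows downward; lengths in m; the calibration is good to about 2 mm. A picture is of the moment at which its call begins. There is no depth.
- ctrl.hand_in(): hands the job in; it is judged then, once.
The state is a dict: "time_s": time; "q": joint angles; "dq": joint speeds; "joint_efforts": joint torques, N m; "eef_pos": TCP position; "eef_rot": TCP orientation; "wrist_force": force on the tool from outside, world axes, zero at the start; "torque": the same for the moment, N m; "opening": opening from 0.0 (shut) to 1.0 (fully open); "grasp_force": force on a finger pad.
Only numpy, scipy, OpenCV 4.12 (cv2) and the standard library are available. Lean on these libraries where they do the work, as an engineer would, in place of code of your own. Each camera call takes 0.05 s, during which the arm holds its last target. There are 200 camera calls.

TASK

The blue filter cassette has been dropped into the open channel of the white filter box but is not home yet. Take the pad stick from its rest and, with its pad, nudge the cassette gently along under the black hood until it is pressed against the seal hidden inside, without straining the seal; then lay the stick back in its rest and leave everything else undisturbed.

Things in the scene. Friction and masses are not known exactly. Their poses are not given: they have to be found in the camera images.
- filter_box: Fixed white filter box, a straight open-topped channel (mm). Origin: underside, middle of the open mouth end; +x runs along the channel from the mouth to the hood (push direction), z up. 288 long; floor 8 thick; walls 5 thick, tops at z 50, 48 apart inside. Open on top from x = 0 to 120, then under the black hood.
- hood: Black hood fixed over the box from x = 120 to 292, same origin and axes as the box; roof underside z 66, elbow top z 133. Hidden inside, a 36 mm square sprung rubber seal (y 0, z 34) faces the mouth; its face lies anywhere from x = 185 to 235, set differently each time. It yields 1 mm per 3 N, 6 at most, damped. Seated: pressed once with over 3 N and left touching; damaged above 12 N.
- cassette: Blue-framed cassette with white media, a rigid block 100 long (own x, along the channel), 45 wide, 52 high, 0.25 to 0.5 kg; origin at its underside centre, on the channel floor. +x end faces the seal, the flat -x end is pushed. Sliding drag 1 to 4 N, differs each time. Must not be touched by the gripper nor shoved faster than 0.15 m/s.
- pad_stick: Pad stick (glass-cleaning stick), 0.09 kg, lying level. Origin on the axis of the green handle near the balance point: the place to grip. +x points along the stick to its pad. Handle 16 x 16 square from x = -90 to 60, white shaft 10 x 10 from 60 to 162, black pad 8 thick, 34 x 34, at the end.
- pad_face (a point): Centre of the pad stick's flat black pushing face, 170 ahead of the stick's origin along its own +x.
- tool_rest: Fixed rest of the stick. Origin: underside centre; +x is where the pad points. Base 130 x 56 x 6, two steel forks 8 thick at x = -45 and 45 (82 free between); each has a notch 24 wide (y), bottom at z 32, cheeks to z 54. The stick lies with its origin above the rest's origin (within about 10), handle axis at z 40.
- spare_cassette: Bystander: a cassette of the same size with a grey frame and brown media, standing loose on the ledge; origin at its underside centre.
- cave: Bystander: grey ceramic breeding cave, 110 x 64 x 54 high; origin at its underside centre.
- jar: Bystander: small orange twist-cap jar, 54 across, 58 high; origin at its underside centre.
- conditioner: Bystander: blue bottle with white cap, 48 across, 120 high; origin at its underside centre.
- cup: Bystander: white measuring cup, 64 across, 50 high; origin at its underside centre.
- feeding_tube: Bystander: clear acrylic feeding tube with two black mounting blocks, lying along own x, 260 long, 22 high; origin below its middle.
Things that resemble listed ones, but are neither listed nor needed, are in the scene too. What is shaped like the cassette but orange or yellow is not meant.

How it is judged:
On the way, in this order (a step that is already met when the one before it is completed fails the run):
1. the pad stick is lifted out of its rest (z of pad_stick in the frame of tool_rest above 0.065 m), for 0.1 s.
2. with the pad of the stick against its rear end, the cassette presses on the hidden seal with more than 3 N (contact force between cassette and hood above 3 N and contact force between pad_stick and cassette above 1 N and x of pad_face in the frame of cassette above -0.065 m), for 0.1 s.
At the end, for the whole second after the job is handed in: The cassette lies still in the channel, still resting against the hidden seal (more than 0.3 N on it), and the pad stick lies at rest in both notches of its rest, pad pointing the same way as at the start, within 30 mm along and 8 mm across of the middle and at its seated height (within 5 mm) (contact force between cassette and hood above 0.3 N and x of cassette in the frame of filter_box above 0.13 m and linear speed of cassette below 0.01 m/s and x of pad_stick in the frame of tool_rest between -0.03 and 0.03 m and y of pad_stick in the frame of tool_rest between -0.008 and 0.008 m and z of pad_stick in the frame of tool_rest between 0.035 and 0.045 m and x of pad_face in the frame of tool_rest above 0.12 m and linear speed of pad_stick below 0.02 m/s); the robot touches nothing.
It fails at once if the seal is strained: the cassette presses on it with more than 12 N (contact force between cassette and hood above 12 N).
It fails at once if the cassette is shoved faster than 0.15 m/s (linear speed of cassette above 0.15 m/s).
It fails at once if the gripper touches the cassette (contact force between any of the fingers, the arm and cassette above 0.5 N).
It fails at once if a bystander is moved by more than 15 mm (distance of any of spare_cassette, cave, jar, conditioner, cup, feeding_tube from where it was at the start of the episode above 0.015 m).
It also fails if it takes over 67 s, if anything falls off the work surface, if the arm or the gripper's body presses on something with over 40 N, if the wrist force passes 120 N, or if a joint passes its speed limit or range.

## Working session

There is one attempt and no reset: what is moved stays moved. The work goes in short steps, Python scripts to look and compute and a tool call to move; the robot and the scene stay as the last step left them, time stands still between calls to the robot, and variables do not carry over. Pictures are saved under pics/ and viewed, at most 13 in all, crops included, and the job is handed in when it is done.

Besides the shell and the picture viewer there is one more tool, called after "Call:" as name(argument=value, ...) on one line, values as JSON. carry_out: Moves the arm, as the interface text tells. Shift numbers are shares of 40 mm and turn numbers shares of 0.1 rad, none past 1 either way. Its arguments: {"type":"object","properties":{"plan":{"type":"string"},"claw":{"type":"number"}},"required":["plan"]}

```bash
mkdir -p pics
cat > h.py <<'E'
import numpy as np, cv2, json
from bench import ctrl
def snap(n,f):
    c=ctrl.camera(n); cv2.imwrite(f'pics/{f}.png',cv2.cvtColor(c['pixels'],cv2.COLOR_RGB2BGR))
    np.savez(f'pics/{f}.npz',K=c['mtx'],R=c['R'],t=c['t']); return c
def load(f): return np.load(f'pics/{f}.npz')
def px2w(f,uv,z):
    d=load(f); K,R,t=d['K'],d['R'],d['t']; uv=np.atleast_2d(uv).astype(float)
    r=(np.linalg.inv(K)@np.c_[uv,np.ones(len(uv))].T); r=(R.T@r).T; o=-R.T@t
    return o+r*((z-o[2])/r[:,2])[:,None]
def w2px(f,X):
    d=load(f); p=(d['R']@np.atleast_2d(X).T).T+d['t']; p=(d['K']@p.T).T; return p[:,:2]/p[:,2:]
E
python3 - <<'E'
from h import *
for n in('top','scene'):
    c=snap(n,n+'0'); print(n,c['mtx'].round(1).tolist(),(-c['R'].T@c['t']).round(3))
print(ctrl.get_obs(),ctrl.hold_point_z)
E
```

```text
top [[466.0, 0.0, 313.4], [0.0, 466.0, 194.0], [0.0, 0.0, 1.0]] [ 0.423 -0.068  1.223]
scene [[427.0, 0.0, 322.4], [0.0, 427.0, 187.8], [0.0, 0.0, 1.0]] [1.515 0.429 0.82 ]
{'time_s': 0.1, 'q': array([-1.37426056e+00,  1.81465634e-01,  1.60788392e+00,  9.04244301e-06,
        1.35382939e+00, -2.06303857e-01]), 'dq': array([-0.00019706, -0.00209154, -0.00191483,  0.00024804,  0.00164515,
        0.00171075]), 'joint_efforts': array([ 1.10849262e-03, -4.45878446e+01, -3.52239883e+01, -1.17818495e-04,
        4.21494435e-03, -2.16466145e-05]), 'eef_pos': array([ 0.22532968, -0.52843366,  0.20628655]), 'eef_rot': array([-7.93116351e-04,  9.79783404e-01,  2.00059622e-01,  8.28814568e-06]), 'wrist_force': array([ 0.35697834, -0.48442048,  0.07757584]), 'torque': array([-0.03523883, -0.03051531,  0.00274092]), 'grasp_force': 0.0, 'opening': 1.0016572941047515} 0.0187
```

View pics/top0.png

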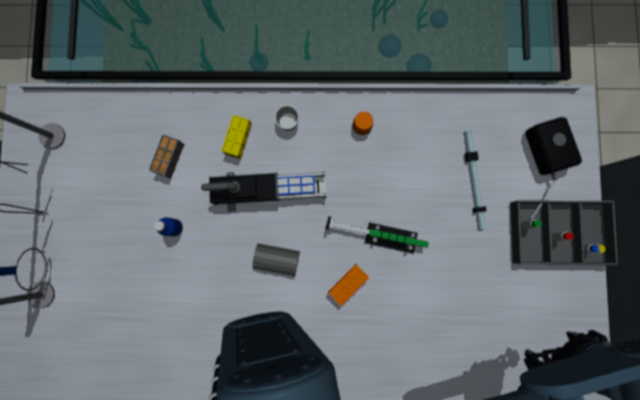

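View pics/scene0.png

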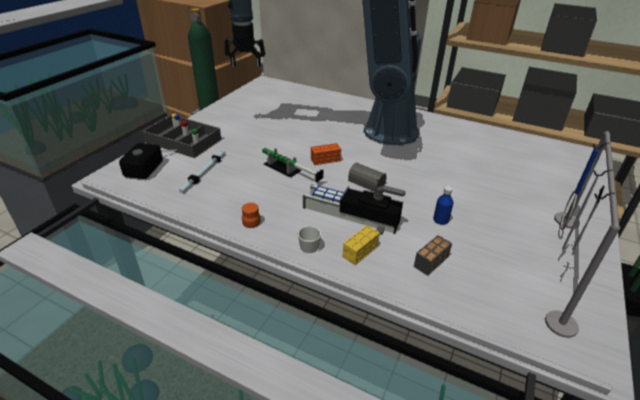

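Run:
```python
import cv2
i=cv2.imread('pics/top0.png')[165:260,200:435]
cv2.imwrite('pics/c1.png',cv2.resize(i,None,fx=3.4,fy=3.4,interpolation=cv2.INTER_CUBIC))
```

```text
(no output)
```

View pics/c1.png

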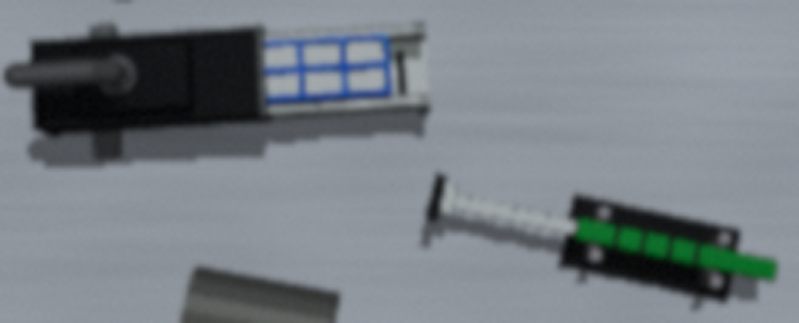

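Run:
```python
from h import *
f=lambda p,z: px2w('top0',np.array(p)/3.4+[200,165],z)
def show(n,P): print(n,P.round(4).tolist(), [round(float(np.linalg.norm(P[i]-P[0])),4) for i in range(1,len(P))])
m=f([(427,27),(428,108)],.05);show('mouth tops (58)',m)
h=f([(261,28),(265,117)],.069);show('hood front',h)
hb=f([(33,40),(37,130)],.069);show('hood back',hb)
show('cassette rear (45)',f([(390,37),(390,96)],.060))
show('cassette at hood',f([(263,43),(266,104)],.060))
s=np.vstack([f([(775,269)],.046),f([(430,198)],.045)]);show('stick 260',s)
show('handle/shaft',f([(576,230)],.047))
show('rest corners',f([(575,195),(740,231),(727,301),(561,266)],.006))
```

```text
mouth tops (58) [[0.6065, -0.0796, 0.05], [0.5455, -0.0806, 0.05]] [0.061]
hood front [[0.6021, 0.0429, 0.069], [0.5362, 0.039, 0.069]] [0.0661]
hood back [[0.5924, 0.2114, 0.069], [0.5257, 0.2063, 0.069]] [0.0669]
cassette rear (45) [[0.5973, -0.0521, 0.06], [0.5532, -0.0524, 0.06]] [0.044]
cassette at hood [[0.5923, 0.0421, 0.06], [0.5468, 0.0392, 0.06]] [0.0456]
stick 260 [[0.4282, -0.3365, 0.046], [0.4788, -0.0825, 0.045]] [0.259]
handle/shaft [[0.4558, -0.1904, 0.047]] []
rest corners [[0.4837, -0.194, 0.006], [0.4571, -0.3196, 0.006], [0.404, -0.3088, 0.006], [0.4295, -0.1831, 0.006]] [0.1284, 0.1398, 0.0553]
```

```bash
cat >> h.py <<'E'
from scipy.spatial.transform import Rotation as Ro
def pose():
    o=ctrl.get_obs(); w,x,y,z=o['eef_rot']; return o['eef_pos'],Ro.from_quat([x,y,z,w])
def go(target,yaw,n,start=None):
    p,R=start or pose(); T=Ro.from_euler('z',yaw)*Ro.from_euler('x',np.pi)
    rv=(R.inv()*T).as_rotvec()/n; dp=(np.array(target)-p)/n
    for i in range(n):
        print(';'.join([' '.join(f'{v:.3f}' for v in np.r_[R.inv().apply(dp)/.04,rv/.1])])+';')
        R=R*Ro.from_rotvec(rv)
E
python3 -c "
from h import *
go([.4458,-.2482,.16],1.371,16)"
```

```text
0.489 -0.268 0.073 -0.001 -0.001 -0.605;
0.504 -0.238 0.073 -0.001 -0.001 -0.605;
0.517 -0.207 0.073 -0.001 -0.001 -0.605;
0.529 -0.175 0.073 -0.001 -0.001 -0.605;
0.538 -0.143 0.073 -0.001 -0.001 -0.605;
0.546 -0.110 0.073 -0.001 -0.001 -0.605;
0.552 -0.077 0.073 -0.001 -0.001 -0.605;
0.555 -0.043 0.073 -0.001 -0.001 -0.605;
0.557 -0.010 0.073 -0.001 -0.001 -0.605;
0.557 0.024 0.072 -0.001 -0.001 -0.605;
0.554 0.058 0.072 -0.001 -0.001 -0.605;
0.550 0.091 0.072 -0.001 -0.001 -0.605;
0.543 0.124 0.072 -0.001 -0.001 -0.605;
0.535 0.157 0.072 -0.001 -0.001 -0.605;
0.524 0.189 0.072 -0.001 -0.001 -0.605;
0.512 0.220 0.072 -0.001 -0.001 -0.605;
```

Call:
carry_out(plan="0.49 -0.27 0.07 0 0 -0.6;0.5 -0.24 0.07 0 0 -0.6;0.52 -0.21 0.07 0 0 -0.6;0.53 -0.18 0.07 0 0 -0.6;0.54 -0.14 0.07 0 0 -0.6;0.55 -0.11 0.07 0 0 -0.6;0.55 -0.08 0.07 0 0 -0.6;0.56 -0.04 0.07 0 0 -0.6", claw=-1)

```text
time_s: 0.77
eef_pos: [0.3364, -0.3873, 0.1842]
eef_rot: [-0.0, 0.904, 0.428, -0.0]
wrist_force: [-0.2, -0.1, -0.4]
opening: 1.001
grasp_force: 0.0
```

Call:
carry_out(plan="0.56 -0.01 0.07 0 0 -0.6;0.56 0.02 0.07 0 0 -0.6;0.55 0.06 0.07 0 0 -0.6;0.55 0.09 0.07 0 0 -0.6;0.54 0.12 0.07 0 0 -0.6;0.54 0.16 0.07 0 0 -0.6;0.52 0.19 0.07 0 0 -0.6;0.51 0.22 0.07 0 0 -0.6")

```text
time_s: 1.43
eef_pos: [0.4473, -0.2478, 0.1618]
eef_rot: [-0.0, 0.776, 0.631, -0.0]
wrist_force: [0.9, 0.2, -0.0]
opening: 0.999
grasp_force: 0.0
```

Run:
```python
from h import *
c=snap('wrist','w1'); p,R=pose(); print(p,R.as_matrix().round(3).tolist())
i=cv2.imread('pics/w1.png'); cv2.imwrite('pics/w1b.png',cv2.resize(i,(800,500),interpolation=cv2.INTER_CUBIC))
for s in(-.09,0,.06,.17):
  print(s,w2px('w1',[.4458+s*.198,-.2482+s*.98,.048])*1.25)
```

```text
[ 0.44885248 -0.24475535  0.16120509] [[0.199, 0.98, 0.0], [0.98, -0.199, 0.003], [0.003, -0.0, -1.0]]
-0.09 [[394.79463294 344.4471022 ]]
0 [[393.85576066 232.95195778]]
0.06 [[393.1193193  145.49636266]]
0.17 [[391.45878016 -51.69984154]]
```

View pics/w1b.png

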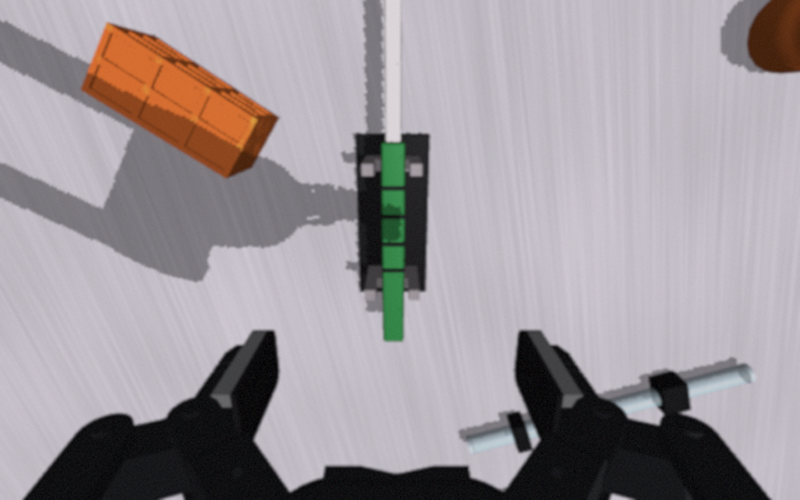

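Call:
carry_out(plan="-0.04 -0.06 0.5 0 0 0;0 0 0.7 0 0 0;0 0 0.7 0 0 0;0 0 0.6 0 0 0;0 0 0.5 0 0 0;0 0 0.3 0 0 0;0 0 0.2 0 0 0;0 0 0 0 0 0")

```text
time_s: 2.15
eef_pos: [0.443, -0.249, 0.0204]
eef_rot: [-0.002, 0.777, 0.63, -0.0]
wrist_force: [-0.4, 0.7, -0.5]
opening: 0.997
grasp_force: 0.0
```

Call:
carry_out(plan="0 0 0 0 0 0;0 0 0 0 0 0;0 0 0 0 0 0;0 0 0 0 0 0;0 0 0 0 0 0;0 0 0 0 0 0;0 0 0 0 0 0;0 0 0 0 0 0", claw=1)

```text
time_s: 2.82
eef_pos: [0.4446, -0.2504, 0.023]
eef_rot: [0.0, 0.777, 0.63, 0.0]
wrist_force: [-0.8, 1.1, 5.6]
opening: 0.129
grasp_force: 58.6
```

Call:
carry_out(plan="0 0 -0.2 0 0 0;0 0 -0.4 0 0 0;0 0 -0.5 0 0 0;0 0 -0.5 0 0 0;0 0 -0.5 0 0 0;0 0 -0.4 0 0 0;0 0 -0.2 0 0 0;0 0 0 0 0 0")

```text
time_s: 3.48
eef_pos: [0.4454, -0.251, 0.1325]
eef_rot: [0.002, 0.777, 0.63, 0.0]
wrist_force: [0.5, 0.6, -0.4]
opening: 0.126
grasp_force: 58.7
```

Run:
```python
from h import *
snap('wrist','w2'); snap('top','t2'); p,R=pose(); print(p,R.as_matrix().round(3).tolist())
a=cv2.resize(cv2.imread('pics/w2.png')[:300,120:520],(520,390),interpolation=cv2.INTER_CUBIC)
b=cv2.resize(cv2.imread('pics/t2.png')[165:260,300:435],None,fx=1.0*520/135,fy=520/135)[:200]
cv2.imwrite('pics/m2.png',np.vstack([a,b[:, :520]]))
x=R.as_matrix()[:,0]
for s in(-.09,.0,.06,.166): print(s,((w2px('w2',p+[0,0,.027]+x*(s+.0046))-[120,0])*1.3).round(1),((w2px('t2',p+[0,0,.027]+x*(s+.0046))-[300,165])*520/135+[0,390]).round(1))
```

```text
[ 0.44406227 -0.2498513   0.12987177] [[0.207, 0.978, -0.0], [0.978, -0.207, 0.0], [0.0, -0.0, -1.0]]
-0.09 [[252.2 517.1]] [[530.7 697.3]]
0.0 [[251.4 334.4]] [[380.2 664.5]]
0.06 [[250.6 170.6]] [[280.4 642.8]]
0.166 [[ 248.7 -265.5]] [[105.1 604.6]]
```

View pics/m2.png

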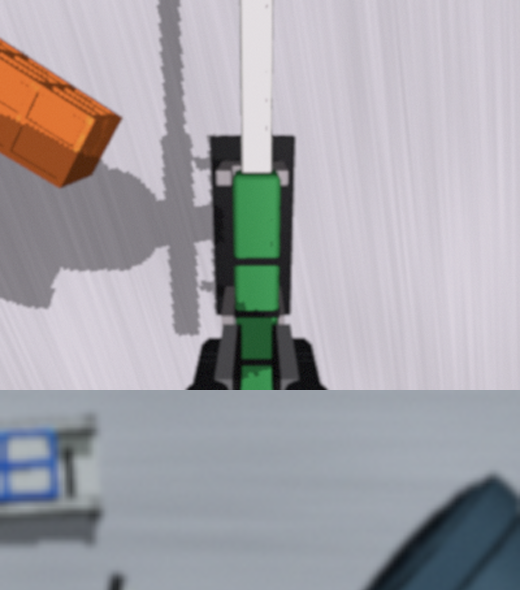

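```bash
python3 -c "
from h import *
go([.588,-.275,.13],1.630,7)"
```

```text
0.018 0.522 -0.001 -0.000 -0.000 -0.382;
-0.002 0.522 -0.001 -0.000 -0.000 -0.382;
-0.022 0.521 -0.001 -0.000 -0.000 -0.382;
-0.041 0.520 -0.001 -0.000 -0.000 -0.382;
-0.061 0.518 -0.001 -0.000 -0.000 -0.382;
-0.081 0.516 -0.001 -0.000 -0.000 -0.382;
-0.101 0.512 -0.000 -0.000 -0.000 -0.382;
```

Call:
carry_out(plan="0.02 0.52 0 0 0 -0.38;0 0.52 0 0 0 -0.38;-0.02 0.52 0 0 0 -0.38;-0.04 0.52 0 0 0 -0.38;-0.06 0.52 0 0 0 -0.38;-0.08 0.52 0 0 0 -0.38;-0.1 0.51 0 0 0 -0.38;0 0 0 0 0 0")

```text
time_s: 4.25
eef_pos: [0.5902, -0.2748, 0.1281]
eef_rot: [-0.001, 0.685, 0.728, 0.0]
wrist_force: [-0.6, -0.8, -0.2]
opening: 0.128
grasp_force: 58.7
```

Run:
```python
from h import *
snap('wrist','w3'); snap('top','t3'); p,R=pose(); print(p,R.as_matrix().round(3).tolist())
a=cv2.resize(cv2.imread('pics/w3.png')[:200,120:520],(800,400),interpolation=cv2.INTER_CUBIC)
b=cv2.resize(cv2.imread('pics/t3.png')[170:220,270:470],(800,200),interpolation=cv2.INTER_CUBIC)
cv2.imwrite('pics/m3.png',np.vstack([a,b]))
x=R.as_matrix()[:,0]
for s in(.17,): print(s,((w2px('w3',p+[0,0,.018]+x*(s+.0043))-[120,0])*2).round(1),((w2px('t3',p+[0,0,.018]+x*(s+.0043))-[270,170])*4+[0,400]).round(1))
```

```text
[ 0.58741445 -0.27414068  0.12796192] [[-0.058, 0.998, -0.003], [0.998, 0.058, 0.002], [0.002, -0.003, -1.0]]
0.17 [[ 377.  -406.7]] [[259.1 435.8]]
```

View pics/m3.png

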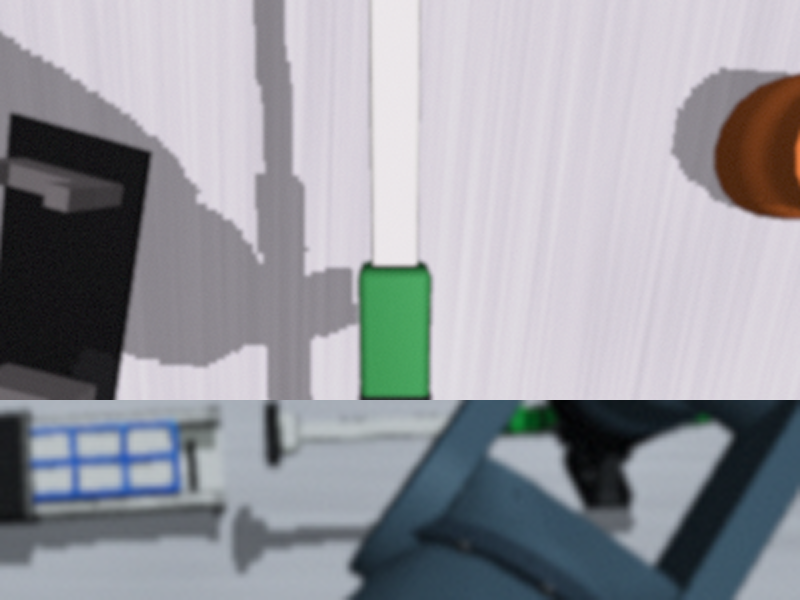

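Call:
carry_out(plan="0 -0.02 0.3 0 0 0;0 0 0.5 0 0 0;0 0 0.6 0 0 0;0 0 0.6 0 0 0;0 0 0.4 0 0 0;0 0 0.25 0 0 0;0 0 0.1 0 0 0;0 0 0 0 0 0")

```text
time_s: 5.02
eef_pos: [0.5862, -0.2744, 0.019]
eef_rot: [-0.001, 0.687, 0.727, -0.0]
wrist_force: [0.2, 0.8, -0.2]
opening: 0.128
grasp_force: 58.7
```

Call:
carry_out(plan="0.1 0 0 0 0 0;0.15 0 0 0 0 0;0.15 0 0 0 0 0;0.15 0 0 0 0 0;0.15 0 0 0 0 0;0.1 0 0 0 0 0;0.05 0 0 0 0 0;0 0 0 0 0 0")

```text
time_s: 5.68
eef_pos: [0.5855, -0.2403, 0.0204]
eef_rot: [-0.0, 0.686, 0.728, 0.0]
wrist_force: [0.1, 0.3, -0.9]
opening: 0.125
grasp_force: 58.7
```

Run:
```python
from h import *
snap('top','t4'); snap('scene','s4'); p,R=pose(); print(p,ctrl.get_obs()['wrist_force'],R.as_matrix().round(3).tolist())
b=cv2.resize(cv2.imread('pics/t4.png')[165:225,260:420],(800,300),interpolation=cv2.INTER_CUBIC)
a=cv2.resize(cv2.imread('pics/s4.png')[150:210,270:430],(800,300),interpolation=cv2.INTER_CUBIC)
cv2.imwrite('pics/m4.png',np.vstack([b,a]))
```

```text
[ 0.58561806 -0.24103027  0.02039139] [ 0.17685449  0.11045688 -1.1203344 ] [[-0.058, 0.998, 0.0], [0.998, 0.058, -0.0], [-0.0, 0.0, -1.0]]
```

View pics/m4.png

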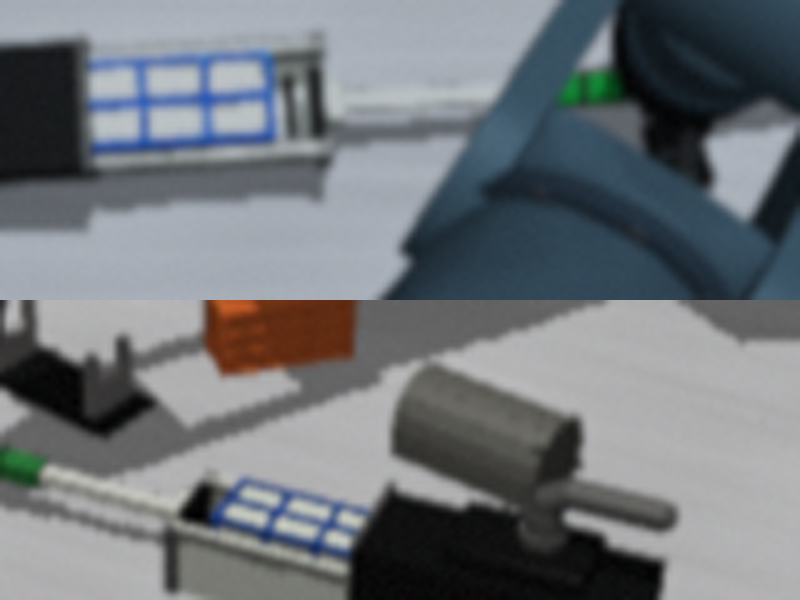

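Call:
carry_out(plan="0.1 0 0 0 0 0;0.1 0 0 0 0 0;0.1 0 0 0 0 0;0.1 0 0 0 0 0;0.1 0 0 0 0 0;0.1 0 0 0 0 0;0.1 0 0 0 0 0;0.1 0 0 0 0 0")

```text
time_s: 6.45
eef_pos: [0.5837, -0.2089, 0.0204]
eef_rot: [0.0, 0.686, 0.727, -0.0]
wrist_force: [-0.2, -1.9, -1.5]
opening: 0.128
grasp_force: 58.7
```

Call:
carry_out(plan="0.08 0 0 0 0 0;0.08 0 0 0 0 0;0.08 0 0 0 0 0;0.08 0 0 0 0 0;0.08 0 0 0 0 0;0.06 0 0 0 0 0;0.05 0 0 0 0 0;0.04 0 0 0 0 0")

```text
time_s: 7.12
eef_pos: [0.5823, -0.1868, 0.0203]
eef_rot: [-0.0, 0.686, 0.727, -0.0]
wrist_force: [0.2, -2.9, -0.6]
opening: 0.127
grasp_force: 58.7
```

Call:
carry_out(plan="0.01 0 0 0 0 0;0.01 0 0 0 0 0;0.01 0 0 0 0 0;0.01 0 0 0 0 0;0.01 0 0 0 0 0;0.01 0 0 0 0 0;0.01 0 0 0 0 0;0.01 0 0 0 0 0")

```text
time_s: 7.78
eef_pos: [0.5822, -0.1839, 0.0203]
eef_rot: [-0.0, 0.686, 0.727, 0.0]
wrist_force: [0.2, -1.9, -0.9]
opening: 0.129
grasp_force: 58.7
```

Run:
```python
from h import *
snap('top','t5'); p,R=pose(); print(p,ctrl.get_obs()['wrist_force'],R.as_matrix().round(3).tolist())
b=cv2.resize(cv2.imread('pics/t5.png')[165:225,260:420],(800,300),interpolation=cv2.INTER_CUBIC)
cv2.imwrite('pics/m5.png',b)
```

```text
[ 0.58216941 -0.18377916  0.02027821] [ 0.94479723 -1.58645287 -0.62175828] [[-0.058, 0.998, -0.0], [0.998, 0.058, 0.0], [0.0, -0.0, -1.0]]
```

View pics/m5.png

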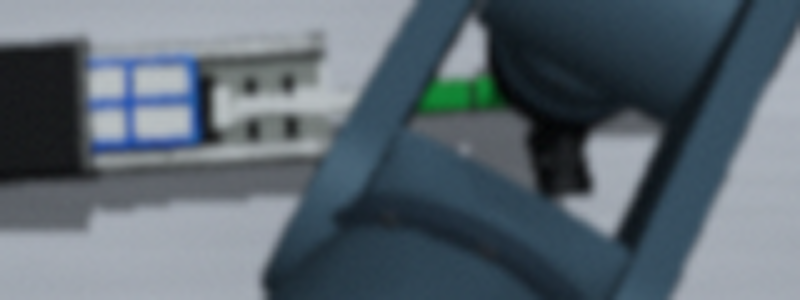

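Call:
carry_out(plan="0.05 0 0 0 0 0;0.06 0 0 0 0 0;0.06 0 0 0 0 0;0.06 0 0 0 0 0;0.05 0 0 0 0 0;0.04 0 0 0 0 0;0.02 0 0 0 0 0;0.01 0 0 0 0 0")

```text
time_s: 8.5
eef_pos: [0.5814, -0.1697, 0.0203]
eef_rot: [-0.0, 0.686, 0.727, -0.0]
wrist_force: [0.0, -1.3, -1.7]
opening: 0.123
grasp_force: 58.7
```

Call:
carry_out(plan="0.01 0 0 0 0 0;0.01 0 0 0 0 0;0.01 0 0 0 0 0;0.01 0 0 0 0 0;0.01 0 0 0 0 0;0.01 0 0 0 0 0;0.005 0 0 0 0 0;0 0 0 0 0 0")

```text
time_s: 9.17
eef_pos: [0.5812, -0.1672, 0.0203]
eef_rot: [-0.0, 0.686, 0.727, 0.0]
wrist_force: [0.7, -1.3, -1.3]
opening: 0.133
grasp_force: 58.7
```

Call:
carry_out(plan="0.01 0 0 0 0 0;0.01 0 0 0 0 0;0.01 0 0 0 0 0;0.01 0 0 0 0 0;0.01 0 0 0 0 0;0.01 0 0 0 0 0;0.01 0 0 0 0 0;0.005 0 0 0 0 0")

```text
time_s: 9.83
eef_pos: [0.5811, -0.1643, 0.0203]
eef_rot: [0.0, 0.686, 0.727, 0.0]
wrist_force: [-0.6, -2.4, -1.3]
opening: 0.126
grasp_force: 58.7
```

Call:
carry_out(plan="0.01 0 0 0 0 0;0.01 0 0 0 0 0;0.01 0 0 0 0 0;0.01 0 0 0 0 0;0.01 0 0 0 0 0;0.01 0 0 0 0 0;0.005 0 0 0 0 0;0 0 0 0 0 0")

```text
time_s: 10.5
eef_pos: [0.5809, -0.1616, 0.0203]
eef_rot: [-0.0, 0.686, 0.727, 0.0]
wrist_force: [0.6, -1.6, -0.7]
opening: 0.128
grasp_force: 58.7
```

Call:
carry_out(plan="0.01 0 0 0 0 0;0.01 0 0 0 0 0;0.01 0 0 0 0 0;0.01 0 0 0 0 0;0.01 0 0 0 0 0;0.01 0 0 0 0 0;0.01 0 0 0 0 0;0 0 0 0 0 0")

```text
time_s: 11.17
eef_pos: [0.5807, -0.1588, 0.0203]
eef_rot: [-0.0, 0.686, 0.727, 0.0]
wrist_force: [0.6, -2.8, -1.8]
opening: 0.128
grasp_force: 58.7
```

Call:
carry_out(plan="0.01 0 0 0 0 0;0.01 0 0 0 0 0;0.01 0 0 0 0 0;0.01 0 0 0 0 0;0.01 0 0 0 0 0;0.01 0 0 0 0 0;0 0 0 0 0 0;0 0 0 0 0 0")

```text
time_s: 11.83
eef_pos: [0.5806, -0.1564, 0.0203]
eef_rot: [-0.0, 0.686, 0.727, 0.0]
wrist_force: [0.3, -1.5, -0.5]
opening: 0.126
grasp_force: 58.7
```

Call:
carry_out(plan="0.01 0 0 0 0 0;0.01 0 0 0 0 0;0.01 0 0 0 0 0;0.01 0 0 0 0 0;0.01 0 0 0 0 0;0.01 0 0 0 0 0;0.01 0 0 0 0 0;0.01 0 0 0 0 0")

```text
time_s: 12.5
eef_pos: [0.5804, -0.1533, 0.0203]
eef_rot: [0.0, 0.686, 0.727, -0.0]
wrist_force: [-0.8, -2.1, -0.7]
opening: 0.127
grasp_force: 58.7
```

Call:
carry_out(plan="0.01 0 0 0 0 0;0.01 0 0 0 0 0;0.01 0 0 0 0 0;0.01 0 0 0 0 0;0.01 0 0 0 0 0;0.01 0 0 0 0 0;0.01 0 0 0 0 0;0.005 0 0 0 0 0")

```text
time_s: 13.17
eef_pos: [0.5802, -0.1503, 0.0203]
eef_rot: [-0.0, 0.686, 0.727, 0.0]
wrist_force: [0.2, -2.3, -0.5]
opening: 0.13
grasp_force: 58.7
```

Call:
carry_out(plan="0.01 0 0 0 0 0;0.01 0 0 0 0 0;0.01 0 0 0 0 0;0.01 0 0 0 0 0;0.01 0 0 0 0 0;0.01 0 0 0 0 0;0.01 0 0 0 0 0;0.005 0 0 0 0 0")

```text
time_s: 13.83
eef_pos: [0.58, -0.1473, 0.0203]
eef_rot: [-0.0, 0.686, 0.727, -0.0]
wrist_force: [0.6, -2.4, -1.1]
opening: 0.124
grasp_force: 58.7
```

Call:
carry_out(plan="0.01 0 0 0 0 0;0.01 0 0 0 0 0;0.01 0 0 0 0 0;0.01 0 0 0 0 0;0.01 0 0 0 0 0;0.01 0 0 0 0 0;0.01 0 0 0 0 0;0 0 0 0 0 0")

```text
time_s: 14.5
eef_pos: [0.5799, -0.1444, 0.0203]
eef_rot: [-0.0, 0.686, 0.727, 0.0]
wrist_force: [0.0, -0.5, -1.0]
opening: 0.128
grasp_force: 58.7
```

Call:
carry_out(plan="0.01 0 0 0 0 0;0.01 0 0 0 0 0;0.01 0 0 0 0 0;0.01 0 0 0 0 0;0.01 0 0 0 0 0;0.01 0 0 0 0 0;0.01 0 0 0 0 0;0.005 0 0 0 0 0")

```text
time_s: 15.17
eef_pos: [0.5797, -0.1415, 0.0203]
eef_rot: [-0.0, 0.686, 0.727, 0.0]
wrist_force: [-0.1, -2.5, -0.9]
opening: 0.13
grasp_force: 58.7
```

Call:
carry_out(plan="0.01 0 0 0 0 0;0.01 0 0 0 0 0;0.01 0 0 0 0 0;0.01 0 0 0 0 0;0.01 0 0 0 0 0;0.01 0 0 0 0 0;0.01 0 0 0 0 0;0.005 0 0 0 0 0")

```text
time_s: 15.83
eef_pos: [0.5796, -0.1385, 0.0203]
eef_rot: [0.0, 0.686, 0.727, 0.0]
wrist_force: [-0.2, -2.1, -0.3]
opening: 0.127
grasp_force: 58.7
```

Call:
carry_out(plan="0.01 0 0 0 0 0;0.01 0 0 0 0 0;0.01 0 0 0 0 0;0.01 0 0 0 0 0;0.01 0 0 0 0 0;0.01 0 0 0 0 0;0.01 0 0 0 0 0;0.005 0 0 0 0 0")

```text
time_s: 16.5
eef_pos: [0.5794, -0.1355, 0.0203]
eef_rot: [0.0, 0.686, 0.727, 0.0]
wrist_force: [0.1, -2.5, -0.4]
opening: 0.128
grasp_force: 58.7
```

Call:
carry_out(plan="0.01 0 0 0 0 0;0.01 0 0 0 0 0;0.01 0 0 0 0 0;0.01 0 0 0 0 0;0.01 0 0 0 0 0;0.01 0 0 0 0 0;0.01 0 0 0 0 0;0.005 0 0 0 0 0")

```text
time_s: 17.17
eef_pos: [0.5792, -0.1325, 0.0203]
eef_rot: [0.0, 0.686, 0.727, 0.0]
wrist_force: [-0.3, -2.0, -1.9]
opening: 0.129
grasp_force: 58.7
```

Call:
carry_out(plan="0.01 0 0 0 0 0;0.01 0 0 0 0 0;0.01 0 0 0 0 0;0.01 0 0 0 0 0;0.01 0 0 0 0 0;0.01 0 0 0 0 0;0.01 0 0 0 0 0;0.005 0 0 0 0 0")

```text
time_s: 17.83
eef_pos: [0.579, -0.1295, 0.0203]
eef_rot: [-0.0, 0.686, 0.727, 0.0]
wrist_force: [-0.6, -1.7, -0.9]
opening: 0.128
grasp_force: 58.7
```

Call:
carry_out(plan="0.01 0 0 0 0 0;0.01 0 0 0 0 0;0.01 0 0 0 0 0;0.01 0 0 0 0 0;0.01 0 0 0 0 0;0.01 0 0 0 0 0;0.01 0 0 0 0 0;0.005 0 0 0 0 0")

```text
time_s: 18.5
eef_pos: [0.5788, -0.1265, 0.0203]
eef_rot: [-0.0, 0.686, 0.727, 0.0]
wrist_force: [0.4, -2.0, -1.2]
opening: 0.127
grasp_force: 58.7
```

Call:
carry_out(plan="0.01 0 0 0 0 0;0.01 0 0 0 0 0;0.01 0 0 0 0 0;0.01 0 0 0 0 0;0.01 0 0 0 0 0;0.01 0 0 0 0 0;0.01 0 0 0 0 0;0.005 0 0 0 0 0")

```text
time_s: 19.17
eef_pos: [0.5787, -0.1235, 0.0203]
eef_rot: [-0.0, 0.686, 0.727, 0.0]
wrist_force: [0.9, -1.7, -0.8]
opening: 0.129
grasp_force: 58.7
```

Call:
carry_out(plan="0.01 0 0 0 0 0;0.01 0 0 0 0 0;0.01 0 0 0 0 0;0.01 0 0 0 0 0;0.01 0 0 0 0 0;0.01 0 0 0 0 0;0.01 0 0 0 0 0;0.005 0 0 0 0 0")

```text
time_s: 19.83
eef_pos: [0.5785, -0.1206, 0.0203]
eef_rot: [-0.0, 0.686, 0.727, 0.0]
wrist_force: [-0.3, -2.0, -0.9]
opening: 0.124
grasp_force: 58.7
```

Call:
carry_out(plan="0.01 0 0 0 0 0;0.01 0 0 0 0 0;0.01 0 0 0 0 0;0.01 0 0 0 0 0;0.01 0 0 0 0 0;0.01 0 0 0 0 0;0.01 0 0 0 0 0;0.005 0 0 0 0 0")

```text
time_s: 20.5
eef_pos: [0.5789, -0.1187, 0.0207]
eef_rot: [0.001, 0.686, 0.727, -0.0]
wrist_force: [0.6, -6.9, -0.9]
opening: 0.129
grasp_force: 58.6
```

Call:
carry_out(plan="0.005 0 0 0 0 0;0 0 0 0 0 0;0 0 0 0 0 0;0 0 0 0 0 0;0 0 0 0 0 0;0 0 0 0 0 0;0 0 0 0 0 0;0 0 0 0 0 0")

```text
time_s: 21.17
eef_pos: [0.5789, -0.1186, 0.0207]
eef_rot: [0.001, 0.686, 0.727, -0.0]
wrist_force: [1.1, -7.0, -0.8]
opening: 0.126
grasp_force: 58.6
```

Call:
carry_out(plan="0.005 0 0 0 0 0;0.005 0 0 0 0 0;0 0 0 0 0 0;0 0 0 0 0 0;0 0 0 0 0 0;0 0 0 0 0 0;0 0 0 0 0 0;0 0 0 0 0 0")

```text
time_s: 21.83
eef_pos: [0.5789, -0.1184, 0.0207]
eef_rot: [0.001, 0.686, 0.727, -0.0]
wrist_force: [0.3, -7.3, -1.3]
opening: 0.126
grasp_force: 58.6
```

Call:
carry_out(plan="-0.03 0 0 0 0 0;-0.03 0 0 0 0 0;-0.05 0 0 0 0 0;-0.1 0 0 0 0 0;-0.2 0 0 0 0 0;-0.3 0 0 0 0 0;-0.4 0 0 0 0 0;-0.4 0 0 0 0 0")

```text
time_s: 22.5
eef_pos: [0.5819, -0.179, 0.0203]
eef_rot: [0.0, 0.686, 0.727, -0.0]
wrist_force: [0.5, -0.8, -0.6]
opening: 0.128
grasp_force: 58.8
```

Call:
carry_out(plan="-0.4 0 0 0 0 0;-0.4 0 0 0 0 0;-0.4 0 0 0 0 0;-0.4 0 0 0 0 0;-0.3 0 0 0 0 0;-0.3 0 0 0 0 0;-0.2 0 0 0 0 0;0 0 0 0 0 0")

```text
time_s: 23.17
eef_pos: [0.5875, -0.2751, 0.0204]
eef_rot: [0.0, 0.687, 0.727, -0.0]
wrist_force: [0.8, -0.2, -0.3]
opening: 0.127
grasp_force: 58.8
```

Run:
```python
from h import *
snap('top','t6'); snap('scene','s6'); p,R=pose(); print(p,ctrl.get_obs()['wrist_force'])
b=cv2.resize(cv2.imread('pics/t6.png')[165:225,260:420],(800,300),interpolation=cv2.INTER_CUBIC)
a=cv2.resize(cv2.imread('pics/s6.png')[150:210,270:430],(800,300),interpolation=cv2.INTER_CUBIC)
cv2.imwrite('pics/m6.png',np.vstack([b,a]))
e=p.copy(); e[2]=.13; print('up',(p[2]-.13)/.04); go([.4435,-.2495,.13],1.362,7,(e,R))
```

```text
[ 0.58724717 -0.27297359  0.02012527] [ 0.43761094  0.35539855 -0.83894136]
up -2.7468681420588537
0.113 -0.508 0.000 -0.000 -0.001 0.381;
0.094 -0.512 0.000 -0.000 -0.001 0.381;
0.074 -0.515 0.000 -0.000 -0.001 0.381;
0.055 -0.517 0.000 -0.000 -0.001 0.381;
0.035 -0.519 0.000 -0.000 -0.001 0.381;
0.015 -0.520 0.000 -0.000 -0.001 0.381;
-0.005 -0.520 0.000 -0.000 -0.001 0.381;
```

View pics/m6.png

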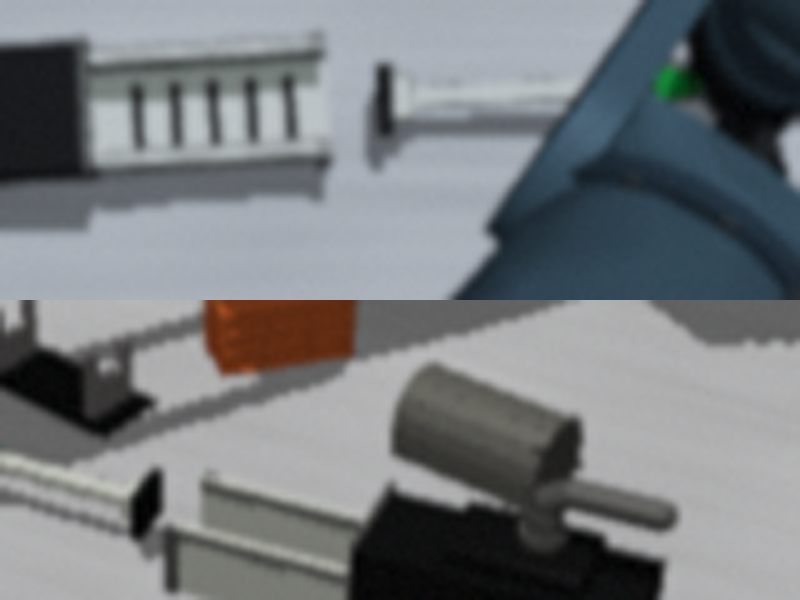

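Call:
carry_out(plan="0 0 -0.2 0 0 0;0 0 -0.4 0 0 0;0 0 -0.5 0 0 0;0 0 -0.5 0 0 0;0 0 -0.5 0 0 0;0 0 -0.45 0 0 0;0 0 -0.2 0 0 0;0 0 0 0 0 0")

```text
time_s: 23.93
eef_pos: [0.589, -0.2733, 0.1335]
eef_rot: [0.002, 0.686, 0.728, 0.0]
wrist_force: [-0.2, -0.3, -1.2]
opening: 0.124
grasp_force: 58.8
```

Call:
carry_out(plan="0.11 -0.5 0 0 0 0.38;0.09 -0.51 0 0 0 0.38;0.07 -0.51 0 0 0 0.38;0.06 -0.52 0 0 0 0.38;0.03 -0.52 0 0 0 0.38;0.01 -0.52 0 0 0 0.38;-0.01 -0.52 0 0 0 0.39;0 0 0 0 0 0")

```text
time_s: 24.6
eef_pos: [0.4403, -0.2484, 0.1284]
eef_rot: [-0.003, 0.778, 0.629, -0.001]
wrist_force: [0.5, 0.2, -1.2]
opening: 0.131
grasp_force: 58.8
```

Call:
carry_out(plan="0 0 0.1 0 0 0;0 0 0.2 0 0 0;0 0 0.2 0 0 0;0 0 0.2 0 0 0;0 0 0.1 0 0 0;0 0 0 0 0 0;0 0 0 0 0 0;0 0 0 0 0 0")

```text
time_s: 25.27
eef_pos: [0.4442, -0.2507, 0.0984]
eef_rot: [0.0, 0.777, 0.63, 0.0]
wrist_force: [0.2, -1.1, -0.5]
opening: 0.124
grasp_force: 58.8
```

Run:
```python
from h import *
snap('wrist','w7'); p,R=pose(); print(p,R.as_matrix().round(3).tolist())
print(R.inv().apply(np.array([.4445,-.2504,.0225])-p)/.04)
a=cv2.resize(cv2.imread('pics/w7.png')[:300,120:520],(800,600),interpolation=cv2.INTER_CUBIC)
cv2.imwrite('pics/m7.png',a)
```

```text
[ 0.44429009 -0.2508442   0.09858688] [[0.207, 0.978, 0.0], [0.978, -0.207, -0.0], [-0.0, 0.001, -1.0]]
[1.24869020e-02 1.84424042e-03 1.90216977e+00]
```

View pics/m7.png

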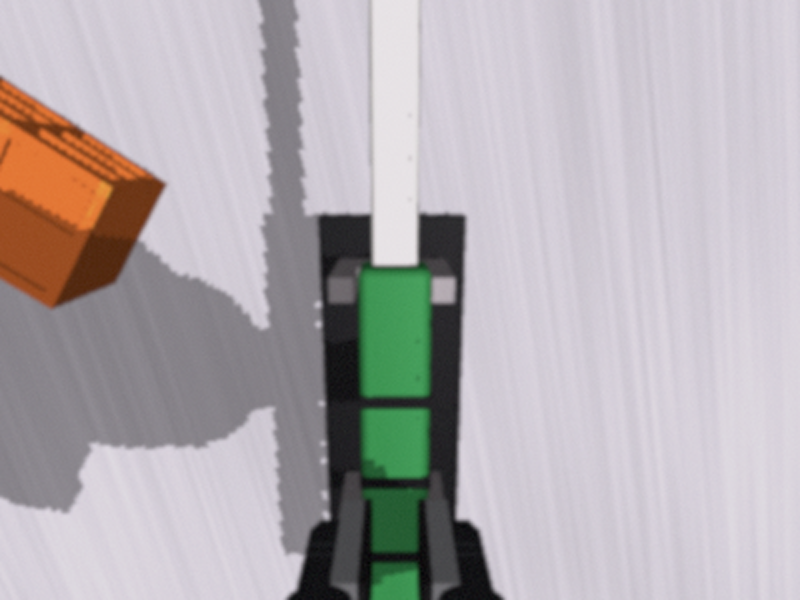

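Call:
carry_out(plan="0.01 0 0.2 0 0 0;0 0 0.3 0 0 0;0 0 0.3 0 0 0;0 0 0.3 0 0 0;0 0 0.25 0 0 0;0 0 0.2 0 0 0;0 0 0.15 0 0 0;0 0 0.1 0 0 0")

```text
time_s: 25.98
eef_pos: [0.4439, -0.2501, 0.0255]
eef_rot: [-0.0, 0.777, 0.629, -0.0]
wrist_force: [-0.6, -0.8, -0.9]
opening: 0.132
grasp_force: 58.8
```

Call:
carry_out(plan="0 0 0.05 0 0 0;0 0 0.03 0 0 0;0 0 0 0 0 0;0 0 0 0 0 0;0 0 0 0 0 0;0 0 0 0 0 0;0 0 0 0 0 0;0 0 0 0 0 0")

```text
time_s: 26.65
eef_pos: [0.4442, -0.2503, 0.0233]
eef_rot: [0.0, 0.777, 0.629, 0.0]
wrist_force: [-0.3, 0.8, -0.8]
opening: 0.13
grasp_force: 59.0
```

Call:
carry_out(plan="0 0 0.01 0 0 0;0 0 0 0 0 0;0 0 0 0 0 0;0 0 0 0 0 0;0 0 0 0 0 0;0 0 0 0 0 0;0 0 0 0 0 0;0 0 0 0 0 0", claw=-1)

```text
time_s: 27.32
eef_pos: [0.444, -0.2502, 0.0227]
eef_rot: [-0.0, 0.777, 0.629, 0.0]
wrist_force: [0.2, -1.2, 0.5]
opening: 1.002
grasp_force: 0.0
```

Call:
carry_out(plan="0 0 -0.2 0 0 0;0 0 -0.4 0 0 0;0 0 -0.6 0 0 0;0 0 -0.7 0 0 0;0 0 -0.7 0 0 0;0 0 -0.6 0 0 0;0 0 -0.3 0 0 0;0 0 0 0 0 0")

```text
time_s: 27.98
eef_pos: [0.4459, -0.2518, 0.1669]
eef_rot: [0.004, 0.777, 0.63, 0.001]
wrist_force: [0.9, -1.0, -0.7]
opening: 1.001
grasp_force: 0.0
```

Run:
```python
from h import *
c=snap('wrist','w8'); hsv=cv2.cvtColor(cv2.imread('pics/w8.png'),cv2.COLOR_BGR2HSV)
m=cv2.inRange(hsv,(45,90,50),(85,255,255)); n,l,s,ce=cv2.connectedComponentsWithStats(m); i=1+s[1:,4].argmax(); x,y,w,h=s[i,:4]
P=px2w('w8',[(ce[i][0],y),(ce[i][0],y+h)],.048); print(s[i],ce[i],P, 'origin~',P[1]+(P[0]-P[1])*.6, np.linalg.norm(P[0]-P[1]))
cv2.imwrite('pics/m8.png',cv2.imread('pics/w8.png'))
```

```text
[ 305  189   19   76 1224] [314.08251634 224.50735294] [[ 0.44330862 -0.25656034  0.048     ]
 [ 0.42697301 -0.33237126  0.048     ]] origin~ [ 0.43677438 -0.2868847   0.048     ] 0.07755093965104
```

View pics/m8.png

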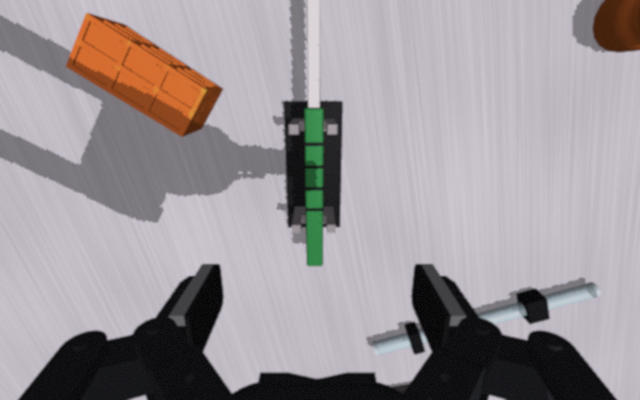

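```bash
python3 -c "
from bench import ctrl
print(ctrl.hand_in())"
```

```text
the job is handed in; nothing more can be done
None
```

I pushed the cassette under the hood until the wrist force rose to about 7 N, which I put at about 5 N on the hidden seal. I then laid the stick back in both notches of its rest and handed the job in at about 28 s; no verdict was returned, and the cassette's final contact with the seal is out of camera view.

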